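Fetch the comb round from behind the honey jars and weigh it

ROBOT

A 7-joint arm with a two-finger parallel gripper is mounted at the origin on the work surface. World frame = base frame: x ahead of the robot, y to its left, z up, the work surface at z = 0. Lengths are in m, angles in rad, forces in N, time in s.
With the tool pointing down it reaches from about 0.35 to 0.9 m from the base axis. Payload 8.1 kg.
Tool frame: the origin (TCP) lies at the very end of the fingers, on their centre line; the grasp point (between the pads) lies 19 mm behind it; z points along the fingers, y is the line along which they close (so a half turn about z gives the same grasp; the last joint's range is limited). The gripper opens to 92 mm and grips with 3 to 60 N. Pads are 19 mm wide; open, the fingers measure 130 mm over their backs; the gripper's body (75 mm by 190 mm) begins 47 mm behind the grasp point.
Start: joints at [-1.444, 0.434, 0.025, 1.573, -0.012, 1.134, -0.075], TCP at [0.142, 0.609, 0.227] pointing down, gripper open.
Joint ranges: [-2.62, 2.62], [-0.44, 2.09], [-1.27, 1.32], [0.08, 2.57], [-1.32, 4.46], [0.12, 2], [-2.74, 2.74]. Speed limits (rad/s): [2.22, 2.22, 3.01, 3.01, 3.14, 3.14, 3.14].

INTERFACE

Orientations are given as a rotation vector (axis times angle).
In Python, from cell import arm gives the robot as it stands.
- The arm moves only by the tool jog_arm, never from a script. Its argument "rows" is a list of rows, each a list of 3 entries, a list of its own where there are three numbers: the shift along the world's x, y, z in cm, then the turn, a rotation vector about the world's x, y, z in degrees, then the opening, from 0 (shut) to 1 (fully open). A call has 1 to 8 rows; each row is the pose to reach, as a shift and turn from the pose commanded when the call began; what a row does not reach only later rows make up. A row lasts 1/8 s, in which the tool goes at most 62.5 mm and 10.7 degrees, less where a joint would pass 70% of its speed; a pose out of reach is approached as far as the arm can. A call with a gripper value outside its range is refused whole. The fingers move at their own pace and stop on an object; "newtons" is the grip in N (left out, the last holds). Time passes only in rows, so rows that repeat a pose let the fingers close. It gives the time, the measured TCP pose, the force, the opening and the grip force at its end, in the units of the state.
- arm.observe(): the state, without advancing time (a new reading comes with each control period).
- arm.get_image(name): name is "scene" or "top"; returns a dict with "img" (384x512x3 uint8, red, green, blue), "depth" (384x512 float32, m along the optical axis (not along the pixel's ray), 0 where there is no reading), "fx", "fy", "cx", "cy" (pixels), "dist_coeffs" ([k1, k2, p1, p2, k3] as OpenCV has them; the pictures are not rectified), "rvec" (rotation vector, rad) and "tvec" (3), from world to camera coordinates, as OpenCV has them. Camera axes: x right, y down, z forward; pixel columns grow to the right and rows downward; lengths in m; the calibration is good to about 2 mm. A picture is of the moment at which its call begins.
- arm.sign_off(): hands the job in; it is judged then, once.
The state is a dict: "clock": time; "joints": joint angles; "dq": joint speeds; "joint_efforts": joint torques, N m; "position": TCP position; "ee_rot": TCP orientation; "force": force on the tool from outside, world axes, zero at the start; "ft_torque": the same for the moment, N m; "width": opening from 0.0 (shut) to 1.0 (fully open); "gripper_force": force on a finger pad.
Only numpy, scipy, OpenCV 4.12 (cv2) and the standard library are available. Lean on these libraries where they do the work, as an engineer would, in place of code of your own. Each camera call takes 0.05 s, during which the arm holds its last target. There are 200 camera calls.

TASK

A customer wants the little round of comb honey lying at the back of the wooden display crate, hemmed in by three taller containers: a round jar, a slim bottle and a square jar. First stand all three upright on the metal side tray, then set the comb round flat in the middle of the scale's pan, and then put each container back upright on the very spot in the crate where it stood at the start, so remember which stood where. It is glass, so set things down gently; leave the tiny jar and the flat tin in the crate alone.

Things in the scene. Friction and masses are not known exactly. Their poses are not given: they have to be found in the camera images.
- crate: Low open wooden crate, fixed, 176 (x) x 252 (y) x 50 mm high; walls 8 thick, floor top 8 above the table. Origin: centre of its underside; x to its back wall, away from the robot. The containers stand in any arrangement near (x, y) = (38, 73), (38, -73) and (-35, 0) mm, a few mm left, right and front of the comb round; tiny jar and flat tin are in the front corners.
- comb_round: Comb honey in a round pale wooden hoop: a rigid disc 64 mm in diameter, 36 high, wax cells on top, 0.12 kg, on the crate floor near (38, 0), 10 mm from the back wall. Origin: centre of its underside, z up its axis. Fingers find no room round it until the containers are gone; then only on its left and right (crate y).
- round_jar: Round glass honey jar, 64 mm in diameter up to 90, metal screw lid 62 in diameter, 110 high in all, paper band, about 0.34 kg. One rigid piece. Origin: centre of its underside, z up its axis. Good grip on the glass 78 above the underside, clear over the crate walls.
- bottle: Slim round honey bottle, 58 mm in diameter up to 104, then a shoulder and neck, white cap 30 in diameter, 134 high in all, about 0.32 kg; the tallest. One rigid piece. Origin: centre of its underside, z up its axis. Good grip on the body 90 above the underside.
- square_jar: Square honey jar 58 x 58 mm (sides along its x and y, corners barely rounded) up to 104, slightly narrower wooden lid (54 square) to 112 with a round wooden knob (20 in diameter) up to 128, about 0.38 kg. One rigid piece. Origin: centre of its underside, z up its axis. Grip it by two opposite flat sides, 86 above the underside.
- tray: Fixed metal side tray, 310 (x) x 150 (y) mm, rim 20 high, walls and floor 5 thick, empty at the start; room for the three containers in a row along its x. Origin: centre of its underside. It is on one side of the crate, left or right, the scale on the other.
- scale: Fixed white counter scale with a flat steel pan 150 (x) x 156 (y) mm whose top is 55 above the table; display strip on the side towards the robot (-x), lower than the pan. The pan does not sink. Origin: on the table exactly under the centre of the pan.
- tiny_jar: Bystander: tiny honey jar with white lid, 43 mm in diameter, 45 high, loose in one front corner of the crate near (-40, +82) or (-40, -82). Origin: centre of its underside, z up its axis. Leave alone.
- flat_tin: Bystander: flat round metal tin, 51 mm in diameter, 22 high, loose in the other front corner of the crate. Origin: centre of its underside, z up its axis. Leave alone.

How it is judged:
On the way, in this order (a step that is already met when the one before it is completed fails the run):
1. all three containers stand upright on the side tray together (x of round_jar in the frame of tray between -0.14 and 0.14 m and y of round_jar in the frame of tray between -0.06 and 0.06 m and z of each of round_jar, bottle, square_jar in the frame of tray below 0.012 m and angle between each of round_jar, bottle, square_jar's own z axis and vertical below 0.12 rad and x of bottle in the frame of tray between -0.14 and 0.14 m and y of bottle in the frame of tray between -0.06 and 0.06 m and x of square_jar in the frame of tray between -0.14 and 0.14 m and y of square_jar in the frame of tray between -0.06 and 0.06 m), for 0.2 s.
2. with the three still on the tray, the comb round lies flat in the middle of the scale's pan, let go (all of step 1 and horizontal distance between comb_round and scale below 0.015 m and z of comb_round in the frame of scale between 0.05 and 0.06 m and angle between comb_round's own z axis and vertical below 0.12 rad and contact force between comb_round and the fingers below 0.3 N), for 0.2 s.
At the end, for the whole second after the job is handed in: The comb round lies flat on the scale's pan within 15 mm of its centre; the round jar, the bottle and the square jar each stand upright within 15 mm of where they stood at the start; the tiny jar and the flat tin are upright within 15 mm of their start; all is released and at rest (horizontal distance between comb_round and scale below 0.015 m and z of comb_round in the frame of scale between 0.05 and 0.06 m and angle between each of comb_round, round_jar, bottle, square_jar, tiny_jar, flat_tin's own z axis and vertical below 0.12 rad and distance of each of round_jar, bottle, square_jar, tiny_jar, flat_tin from where it was at the start of the episode below 0.015 m and linear speed of each of round_jar, bottle, square_jar, comb_round below 0.02 m/s and angular speed of each of round_jar, bottle, square_jar, comb_round below 0.2 rad/s); the robot touches nothing.
It fails at once if the tiny jar or the flat tin is shifted by more than 15 mm or tipped (distance of any of tiny_jar, flat_tin from where it was at the start of the episode above 0.015 m or angle between any of tiny_jar, flat_tin's own z axis and vertical above 0.5 rad).
It fails at once if a container or the comb round is tipped over (angle between any of round_jar, bottle, square_jar, comb_round's own z axis and vertical above 0.6 rad).
It fails at once if a container or the comb round is let fall from about 25 mm or more (moves faster than 0.7 m/s with no finger on it) ((linear speed of round_jar above 0.7 m/s and contact force between round_jar and the fingers below 0.2 N) or (linear speed of bottle above 0.7 m/s and contact force between bottle and the fingers below 0.2 N) or (linear speed of square_jar above 0.7 m/s and contact force between square_jar and the fingers below 0.2 N) or (linear speed of comb_round above 0.7 m/s and contact force between comb_round and the fingers below 0.2 N)).
It also fails if it takes over 144 s, if anything falls off the work surface, if the arm or the gripper's body presses on something with over 40 N, if the wrist force passes 120 N, or if a joint passes its speed limit or range.

## Working session

There is one attempt and no reset: what is moved stays moved. The work goes in short steps, Python scripts to look and compute and a tool call to move; the robot and the scene stay as the last step left them, time stands still between calls to the robot, and variables do not carry over. Pictures are saved under pics/ and viewed, at most 14 in all, crops included, and the job is handed in when it is done.

Besides the shell and the picture viewer there is one more tool, called after "Call:" as name(argument=value, ...), one argument or row to a line, values as JSON. jog_arm: Moves the arm, as the interface text tells. Its arguments: {"type":"object","properties":{"rows":{"type":"array","items":{"type":"array"}},"newtons":{"type":"number"}},"required":["rows"]}

```bash
mkdir -p pics; cat > h.py <<'E'
import numpy as np, cv2
from cell import arm
def grab(name,save=None):
    d=arm.get_image(name)
    if save: cv2.imwrite('pics/'+save,d['img'][:,:,::-1])
    return d
def cloud(d):
    K=np.array([[d['fx'],0,d['cx']],[0,d['fy'],d['cy']],[0,0,1.]])
    R=cv2.Rodrigues(np.array(d['rvec'],float))[0]; t=np.array(d['tvec'],float).ravel()
    v,u=np.mgrid[0:384,0:512]
    n=cv2.undistortPoints(np.stack([u,v],-1).reshape(-1,1,2).astype(np.float64),K,np.array(d['dist_coeffs'],float)).reshape(384,512,2)
    z=d['depth'].astype(float)
    P=np.stack([n[...,0]*z,n[...,1]*z,z],-1)
    W=(P-t)@R
    W[z<=0]=np.nan
    return W
E
python3 - <<'E'
from h import *
s=arm.observe();print({k:np.round(s[k],3) for k in ('clock','position','ee_rot','width')})
for n in('top','scene'):
    d=grab(n,n+'0.png');W=cloud(d);np.savez(n+'0.npz',W=W,img=d['img'])
    R=cv2.Rodrigues(np.array(d['rvec'],float))[0];print(n,-R.T@np.array(d['tvec']).ravel(),(d['depth']>0).mean())
E
```

```text
{'clock': np.float64(0.0), 'position': array([0.142, 0.608, 0.226]), 'ee_rot': array([-3.600e-01, -3.121e+00,  2.000e-03]), 'width': np.float64(1.003)}
top [ 0.45703156 -0.00568705  0.93597153] 0.9958597819010416
scene [ 0.95839886 -0.51542081  0.86688398] 0.9957224527994791
```

View pics/top0.png

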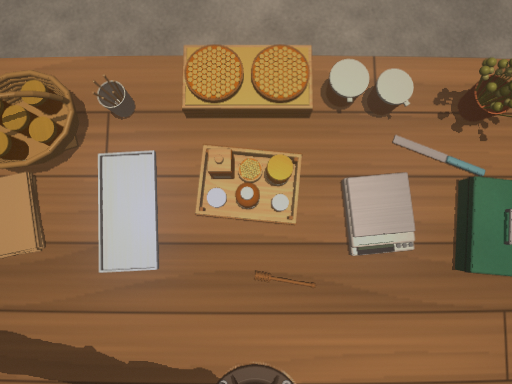

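View pics/scene0.png

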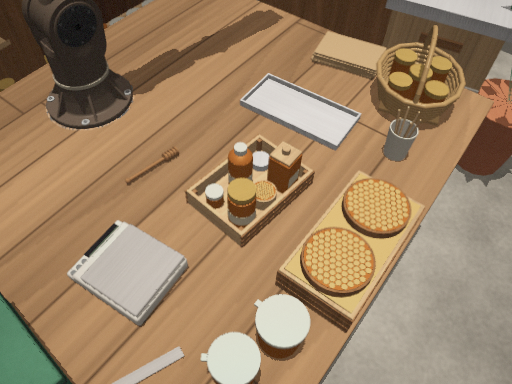

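The top view shows the crate at about (250,185). The square jar is back-left (220,163), the round jar back-right (280,168), the bottle front-centre (248,194) and the comb at (250,170). The tin is front-left (217,198) and the tiny jar front-right (280,203). The tray is at (128,211), on +y, and the scale at (380,213), on -y.

```bash
python3 - <<'E'
from h import *
f=np.load('top0.npz');W=f['W'];img=f['img'];v,u=np.mgrid[0:384,0:512]
g=np.load('scene0.npz');V=g['W'];vv,uu=np.mgrid[0:384,0:512]
def reg(u0,v0,r,z0,z1,n):
    m=(abs(u-u0)<r)&(abs(v-v0)<r)&(W[...,2]>z0)&(W[...,2]<z1)
    p=W[m]
    (c,s,a)=cv2.minAreaRect((p[:,:2]*1000).astype(np.float32)); cc,rr=cv2.minEnclosingCircle((p[:,:2]*1000).astype(np.float32))
    print(n,len(p),'mean',p.mean(0).round(4),'rect',np.round(c,1),np.round(s,1),round(a,1),'circ',np.round(cc,1),round(rr,1),'zmed',np.median(p[:,2]).round(4))
reg(280,168,20,.108,.13,'round')
reg(248,194,18,.135,.15,'bottlecap')
reg(220,163,20,.113,.126,'sqlid')
reg(220,163,20,.129,.145,'sqknob')
reg(250,170,16,.036,.048,'comb')
reg(280,203,13,.045,.06,'tiny')
reg(217,198,14,.024,.036,'tin')
reg(380,213,48,.046,.062,'pan')
reg(128,211,70,.014,.03,'trayrim')
reg(250,185,60,.046,.054,'craterim')
def reg2(u0,v0,ru,rv,z0,z1,n):
    m=(abs(uu-u0)<ru)&(abs(vv-v0)<rv)&(V[...,2]>z0)&(V[...,2]<z1); p=V[m]
    if len(p)<5: print(n,len(p));return
    (c,s,a)=cv2.minAreaRect((p[:,:2]*1000).astype(np.float32)); print('S',n,len(p),p.mean(0).round(4),np.round(c,1),np.round(s,1),round(a,1))
reg2(241,188,25,15,.108,.13,'round');reg2(240,150,15,12,.135,.15,'cap');reg2(285,155,25,18,.113,.126,'sq');reg2(285,150,15,12,.129,.145,'knob')
reg2(265,190,20,15,.036,.048,'comb');reg2(130,270,70,60,.046,.062,'pan');reg2(300,110,70,45,.014,.03,'tray');reg2(250,190,70,60,.046,.054,'crate')
for c in((128,211),(380,200),(250,185)):print(c,W[c[1],c[0]])
E
```

```text
round 544 mean [ 0.6103 -0.0608  0.1177] rect [610.9 -60.4] [58.7 61. ] 89.4 circ [611.1 -61.2] 31.0 zmed 0.1177
bottlecap 135 mean [0.5469 0.0152 0.1415] rect [547.1  14.9] [29.1 27.1] 0.2 circ [547.2  15.7] 14.7 zmed 0.1416
sqlid 463 mean [0.6254 0.0811 0.1195] rect [626.3  81.3] [52.5 52. ] 0.7 circ [626.5  81.2] 36.2 zmed 0.1195
sqknob 60 mean [0.6266 0.0805 0.1355] rect [627.   80.8] [18.4 18.1] 47.6 circ [627.   80.7] 9.8 zmed 0.1357
comb 488 mean [0.6184 0.0101 0.0441] rect [618.5  10.3] [61.7 62. ] 45.7 circ [619.7   9.9] 32.2 zmed 0.0443
tiny 230 mean [ 0.5336 -0.0655  0.0529] rect [526.6 -65.9] [54.4 40.8] 4.0 circ [525.8 -70.5] 30.4 zmed 0.0531
tin 309 mean [0.5476 0.0967 0.0293] rect [546.5 103.2] [50.1 63.9] 13.9 circ [540.  103.3] 35.6 zmed 0.0294
pan 3677 mean [ 0.528  -0.3176  0.0551] rect [ 528.9 -318.1] [150.8 158.3] 5.2 circ [ 529.1 -318.3] 106.7 zmed 0.0551
trayrim 878 mean [0.5189 0.3378 0.0186] rect [528.2 383. ] [345.7 252.3] 3.4 circ [528.4 373. ] 205.6 zmed 0.0186
craterim 1593 mean [0.5761 0.0044 0.0496] rect [581.3  12.6] [254.7 183.4] 84.4 circ [581.6  12.5] 156.6 zmed 0.0495
S round 579 [ 0.6109 -0.0615  0.1173] [609.8 -60.1] [60.9 59.9] 4.9
S cap 126 [0.5469 0.0151 0.1411] [546.1  16.5] [26.7 29.8] 38.4
S sq 399 [0.6281 0.0784 0.1197] [625.3  81.7] [56.3 57. ] 2.2
S knob 57 [0.6263 0.0814 0.1348] [625.8  81.9] [17.1 18. ] 78.9
S comb 500 [0.6249 0.0184 0.0438] [627.8  22.8] [76.2 85. ] 48.1
S pan 5051 [ 0.5299 -0.3195  0.0553] [ 527. -316.] [152.2 157.4] 5.0
S tray 1025 [0.5209 0.3363 0.0198] [539.7 362.7] [423.9 331.7] 48.5
S crate 1607 [ 0.5881 -0.0146  0.0496] [578.8  15.3] [257.  185.6] 84.2
(128, 211) [0.51277466 0.33195075 0.00507381]
(380, 200) [ 0.53798659 -0.31568051  0.05676336]
(250, 185) [0.56684776 0.00854346 0.11945722]
```

```bash
python3 - <<'E'
from h import *
f=np.load('top0.npz');W=f['W'];img=f['img'];v,u=np.mgrid[0:384,0:512]
m=(abs(u-128)<36)&(abs(v-211)<68)&(img.min(-1)>120)
n,l,st,_=cv2.connectedComponentsWithStats(m.astype(np.uint8));k=1+np.argmax(st[1:,4]);p=W[l==k]
print('tray',len(p),p.mean(0),cv2.minAreaRect((p[:,:2]*1000).astype(np.float32)))
# square jar faces in scene view
g=np.load('scene0.npz');V=g['W'];P=V.reshape(-1,3)
q=P[(P[:,2]>.065)&(P[:,2]<.104)&(np.hypot(P[:,0]-.6265,P[:,1]-.081)<.045)]*1000
for c,(a,b) in {'back':(0,1),'right':(1,0)}.items():
    r=q[q[:,0]>626.5+25] if c=='back' else q[q[:,1]<81-25]
    r=r[abs(r[:,b]-(626.5 if b==0 else 81))<20]
    if len(r)>9: s=np.polyfit(r[:,b],r[:,a],1);print(c,len(r),np.degrees(np.arctan(s[0])),np.polyval(s,626.5 if b==0 else 81))
E
```

```text
tray 6546 [nan nan nan] ((nan, nan), (0.0, 0.0), 0.0)
back 85 -0.6414655387307819 653.971534711811
right 150 0.39626972681049166 54.470418445152525
```

Call:
jog_arm(
  rows=[
    [[5, -7, 2], [0, 0, 5], 1],
    [[10, -14, 4], [0, 0, 10], 1],
    [[14, -21, 5], [0, 0, 13.2], 1],
    [[18, -27, 5], [0, 0, 13.2], 1],
    [[22, -33, 5], [0, 0, 13.2], 1],
    [[26, -39, 5], [0, 0, 13.2], 1],
    [[30, -45, 5], [0, 0, 13.2], 1],
    [[34, -50, 5], [0, 0, 13.2], 1],
  ],
  newtons=30,
)

```text
clock: 1.1
position: [0.4197, 0.1956, 0.2759]
ee_rot: [-0.001, 3.141, 0.0]
force: [1.5, 0.3, -0.3]
width: 0.998
gripper_force: 0.0
```

Call:
jog_arm(
  rows=[
    [[0, 0, 0], [0, 0, 0], 1],
    [[0, 0, 0], [0, 0, 0], 1],
  ],
)

```text
clock: 1.35
position: [0.4186, 0.1979, 0.2756]
ee_rot: [0.0, -3.141, -0.0]
force: [-0.8, 0.5, 0.2]
width: 1.0
gripper_force: 0.0
```

Call:
jog_arm(
  rows=[
    [[3.5, -5, 0], [0, 0, 0], 1],
    [[7, -10, 0], [0, 0, 0], 1],
    [[10.5, -15, -1], [0, 0, 0], 1],
    [[12.8, -18.2, -4], [0, 0, 0], 1],
    [[12.8, -18.2, -8], [0, 0, 0], 1],
    [[12.8, -18.2, -12], [0, 0, 0], 1],
    [[12.8, -18.2, -12], [0, 0, 0], 1],
  ],
)

```text
clock: 2.22
position: [0.5447, 0.0175, 0.1532]
ee_rot: [0.005, -3.135, 0.0]
force: [0.1, 0.3, 0.3]
width: 0.999
gripper_force: 0.0
```

```bash
python3 - <<'E'
from h import *
d=grab('scene');cv2.imwrite('pics/s1.png',cv2.resize(d['img'][60:260,130:370,::-1],None,fx=3,fy=3))
E
```

```text
(no output)
```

View pics/s1.png

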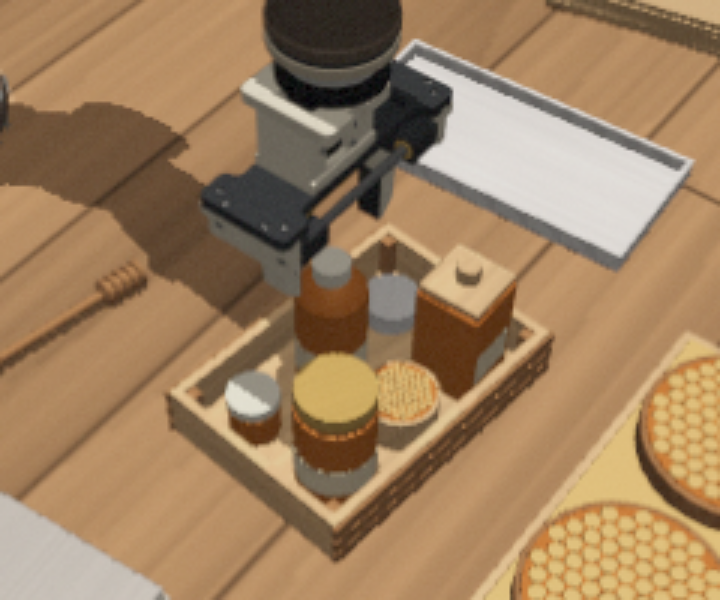

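The crop shows the open fingers, at (290,270) and (375,195), on either side of the bottle cap at (332,265). The other containers are clear.

Call:
jog_arm(
  rows=[
    [[0, 0, -2.5], [0, 0, 0], 1],
    [[0, 0, -5], [0, 0, 0], 1],
    [[0, 0, -7], [0, 0, 0], 1],
    [[0, 0, -7.5], [0, 0, 0], 1],
    [[0, 0, -7.5], [0, 0, 0], 1],
  ],
)

```text
clock: 2.9
position: [0.5479, 0.0161, 0.0821]
ee_rot: [-0.002, 3.14, 0.001]
force: [0.6, 0.5, -0.1]
width: 0.996
gripper_force: 0.0
```

Call:
jog_arm(
  rows=[
    [[0, 0, 0], [0, 0, 0], 0.4],
    [[0, 0, 0], [0, 0, 0], 0.4],
    [[0, 0, 0], [0, 0, 0], 0.4],
    [[0, 0, 0], [0, 0, 0], 0.4],
    [[0, 0, 0], [0, 0, 0], 0.4],
    [[0, 0, 0], [0, 0, 0], 0.4],
  ],
)

```text
clock: 3.65
position: [0.5472, 0.0157, 0.081]
ee_rot: [-0.001, 3.141, 0.001]
force: [0.6, 1.5, 1.8]
width: 0.629
gripper_force: 29.9
```

Call:
jog_arm(
  rows=[
    [[0, 0, 1.5], [0, 0, 0], 0.4],
    [[0, 0, 5], [0, 0, 0], 0.4],
    [[0, 0, 9], [0, 0, 0], 0.4],
    [[-1, 3, 10], [0, 0, 0], 0.4],
    [[-3, 7.5, 10], [0, 0, 0], 0.4],
    [[-5, 12, 10], [0, 0, 0], 0.4],
    [[-7, 16.5, 10], [0, 0, 0], 0.4],
    [[-9, 21, 10], [0, 0, 0], 0.4],
  ],
)

```text
clock: 4.65
position: [0.4562, 0.2263, 0.1815]
ee_rot: [0.0, 3.141, -0.0]
force: [0.5, 0.2, -2.1]
width: 0.625
gripper_force: 29.9
```

Call:
jog_arm(
  rows=[
    [[-2, 5, 0], [0, 0, 0], 0.4],
    [[-3.9, 10.6, 0], [0, 0, 0], 0.4],
    [[-3.9, 10.6, -2], [0, 0, 0], 0.4],
    [[-3.9, 10.6, -5], [0, 0, 0], 0.4],
    [[-3.9, 10.6, -8], [0, 0, 0], 0.4],
    [[-3.9, 10.6, -8], [0, 0, 0], 0.4],
    [[-3.9, 10.6, -8], [0, 0, 0], 0.4],
  ],
)

```text
clock: 5.52
position: [0.4187, 0.3316, 0.102]
ee_rot: [-0.0, 3.141, 0.001]
force: [0.1, 0.2, -3.6]
width: 0.628
gripper_force: 29.9
```

Call:
jog_arm(
  rows=[
    [[0, 0, -1], [0, 0, 0], 0.4],
    [[0, 0, -1.7], [0, 0, 0], 0.4],
    [[0, 0, -2], [0, 0, 0], 0.4],
    [[0, 0, -2.2], [0, 0, 0], 0.4],
    [[0, 0, -2.3], [0, 0, 0], 0.4],
    [[0, 0, -2.3], [0, 0, 0], 0.4],
  ],
)

```text
clock: 6.28
position: [0.4182, 0.3315, 0.078]
ee_rot: [-0.001, 3.141, 0.0]
force: [0.1, 0.0, -2.3]
width: 0.626
gripper_force: 29.9
```

Call:
jog_arm(
  rows=[
    [[0, 0, 0], [0, 0, 0], 1],
    [[0, 0, 0], [0, 0, 0], 1],
    [[0, 0, 0], [0, 0, 0], 1],
    [[0, 0, 0], [0, 0, 0], 1],
    [[0, 0, 2], [0, 0, 0], 1],
    [[0, 0, 5], [0, 0, 0], 1],
    [[0, 0, 9], [0, 0, 0], 1],
    [[0, 0, 13], [0, 0, 0], 1],
  ],
)

```text
clock: 7.28
position: [0.4179, 0.3313, 0.209]
ee_rot: [0.001, -3.141, 0.0]
force: [1.3, 0.5, -0.3]
width: 1.001
gripper_force: 0.0
```

Call:
jog_arm(
  rows=[
    [[3, -3.5, 0], [0, 0, 0.5], 1],
    [[6.5, -7.8, 0], [0, 0, 0.5], 1],
    [[10, -12, 0], [0, 0, 0.5], 1],
    [[13.5, -16.2, 0], [0, 0, 0.5], 1],
    [[17, -20.4, 0], [0, 0, 0.5], 1],
    [[20.8, -24.9, 0], [0, 0, 0.5], 1],
    [[20.8, -24.9, -3], [0, 0, 0.5], 1],
    [[20.8, -24.9, -5.5], [0, 0, 0.5], 1],
  ],
)

```text
clock: 8.28
position: [0.6263, 0.0814, 0.1518]
ee_rot: [0.012, -3.141, 0.0]
force: [0.4, 0.5, 0.3]
width: 0.999
gripper_force: 0.0
```

Call:
jog_arm(
  rows=[
    [[0, 0, -2.5], [0, 0, 0], 1],
    [[0, 0, -5], [0, 0, 0], 1],
    [[0, 0, -7], [0, 0, 0], 1],
    [[0, 0, -7.8], [0, 0, 0], 1],
    [[0, 0, -7.8], [0, 0, 0], 1],
    [[0, 0, -7.8], [0, 0, 0], 1],
  ],
)

```text
clock: 9.02
position: [0.6267, 0.0826, 0.0757]
ee_rot: [-0.014, 3.14, 0.0]
force: [-0.6, -0.1, -0.0]
width: 1.001
gripper_force: 0.0
```

Call:
jog_arm(
  rows=[
    [[0, 0, 0], [0, 0, 0], 0.4],
    [[0, 0, 0], [0, 0, 0], 0.4],
    [[0, 0, 0], [0, 0, 0], 0.4],
    [[0, 0, 0], [0, 0, 0], 0.4],
    [[0, 0, 0], [0, 0, 0], 0.4],
    [[0, 0, 0], [0, 0, 0], 0.4],
  ],
)

```text
clock: 9.78
position: [0.6261, 0.0827, 0.0749]
ee_rot: [-0.015, 3.141, 0.0]
force: [0.5, 1.3, 1.0]
width: 0.631
gripper_force: 30.0
```

Call:
jog_arm(
  rows=[
    [[0, 0, 1.5], [0, 0, 0], 0.4],
    [[0, 0, 5], [0, 0, 0], 0.4],
    [[0, 0, 9], [0, 0, 0], 0.4],
    [[0, 3, 10], [0, 0, 0], 0.4],
    [[0, 7.5, 10], [0, 0, 0], 0.4],
    [[0, 12, 10], [0, 0, 0], 0.4],
    [[-1, 16.5, 10], [0, 0, 0], 0.4],
    [[-1.8, 21, 10], [0, 0, 0], 0.4],
  ],
)

```text
clock: 10.78
position: [0.6074, 0.2934, 0.1752]
ee_rot: [0.014, -3.141, 0.001]
force: [0.2, 0.9, -4.6]
width: 0.631
gripper_force: 30.0
```

Call:
jog_arm(
  rows=[
    [[0, 3, 0], [0, 0, 0], 0.4],
    [[0, 4, 0], [0, 0, 0], 0.4],
    [[0, 4, -2], [0, 0, 0], 0.4],
    [[0, 4, -5], [0, 0, 0], 0.4],
    [[0, 4, -8], [0, 0, 0], 0.4],
    [[0, 4, -9], [0, 0, 0], 0.4],
    [[0, 4, -9], [0, 0, 0], 0.4],
  ],
)

```text
clock: 11.65
position: [0.6082, 0.3315, 0.0848]
ee_rot: [0.013, -3.141, 0.001]
force: [1.0, 0.1, -3.7]
width: 0.631
gripper_force: 30.0
```

Call:
jog_arm(
  rows=[
    [[0, 0, -0.6], [0, 0, 0], 0.4],
    [[0, 0, -0.9], [0, 0, 0], 0.4],
    [[0, 0, -1.1], [0, 0, 0], 0.4],
    [[0, 0, -1.25], [0, 0, 0], 0.4],
    [[0, 0, -1.25], [0, 0, 0], 0.4],
  ],
)

```text
clock: 12.28
position: [0.608, 0.3325, 0.0723]
ee_rot: [0.015, -3.141, 0.0]
force: [-0.4, 0.8, -4.8]
width: 0.627
gripper_force: 30.0
```

Call:
jog_arm(
  rows=[
    [[0, 0, 0], [0, 0, 0], 1],
    [[0, 0, 0], [0, 0, 0], 1],
    [[0, 0, 0], [0, 0, 0], 1],
    [[0, 0, 0], [0, 0, 0], 1],
    [[0, 0, 2], [0, 0, 0], 1],
    [[0, 0, 5], [0, 0, 0], 1],
    [[0, 0, 9], [0, 0, 0], 1],
    [[0, 0, 12], [0, 0, 0], 1],
  ],
)

```text
clock: 13.28
position: [0.6088, 0.3326, 0.1959]
ee_rot: [-0.014, 3.139, 0.002]
force: [0.6, 0.4, -0.7]
width: 1.003
gripper_force: 0.0
```

Call:
jog_arm(
  rows=[
    [[0, -3.5, 0], [0, 0, 0], 1],
    [[0, -8.5, 0], [0, 0, 0], 1],
    [[0, -13.5, 0], [0, 0, 0], 1],
    [[0, -18.5, 0], [0, 0, 0], 1],
    [[0.1, -23.5, 0], [0, 0, 0], 1],
    [[0.2, -28.5, 0], [0, 0, 0], 1],
    [[0.3, -33.5, 0], [0, 0, 0], 1],
    [[0.3, -38.5, 0], [0, 0, 0], 1],
  ],
)

```text
clock: 14.28
position: [0.6114, -0.0542, 0.1941]
ee_rot: [-0.014, 3.14, 0.0]
force: [0.1, -0.1, 0.7]
width: 1.0
gripper_force: 0.0
```

Call:
jog_arm(
  rows=[
    [[0, -0.8, -1], [0, 0, 0], 1],
    [[0, -0.8, -4], [0, 0, 0], 1],
    [[0, -0.8, -7], [0, 0, 0], 1],
    [[0, -0.8, -10], [0, 0, 0], 1],
    [[0, -0.8, -12], [0, 0, 0], 1],
    [[0, -0.8, -12.5], [0, 0, 0], 1],
    [[0, -0.8, -12.5], [0, 0, 0], 1],
  ],
)

```text
clock: 15.15
position: [0.6115, -0.06, 0.068]
ee_rot: [-0.015, 3.141, 0.0]
force: [0.1, -0.4, 0.5]
width: 1.0
gripper_force: 0.0
```

Call:
jog_arm(
  rows=[
    [[0, 0, 0], [0, 0, 0], 0.45],
    [[0, 0, 0], [0, 0, 0], 0.45],
    [[0, 0, 0], [0, 0, 0], 0.45],
    [[0, 0, 0], [0, 0, 0], 0.45],
    [[0, 0, 0], [0, 0, 0], 0.45],
    [[0, 0, 0], [0, 0, 0], 0.45],
  ],
)

```text
clock: 15.9
position: [0.6114, -0.0602, 0.0677]
ee_rot: [-0.015, 3.141, 0.001]
force: [-0.8, 2.0, 6.7]
width: 0.694
gripper_force: 30.0
```

Call:
jog_arm(
  rows=[
    [[0, 0, 1.5], [0, 0, 0], 0.45],
    [[0, 0, 5], [0, 0, 0], 0.45],
    [[0, 0, 9], [0, 0, 0], 0.45],
    [[-1, 3, 10], [0, 0, 0], 0.45],
    [[-2, 7.5, 10], [0, 0, 0], 0.45],
    [[-4, 12, 10], [0, 0, 0], 0.45],
    [[-6, 16.5, 10], [0, 0, 0], 0.45],
    [[-8, 21, 10], [0, 0, 0], 0.45],
  ],
)

```text
clock: 16.9
position: [0.5301, 0.1504, 0.1677]
ee_rot: [0.014, -3.141, 0.001]
force: [0.3, 1.0, -3.2]
width: 0.688
gripper_force: 30.0
```

Call:
jog_arm(
  rows=[
    [[-1, 4.5, 0], [0, 0, 0], 0.45],
    [[-1.8, 9, 0], [0, 0, 0], 0.45],
    [[-1.8, 13.5, 0], [0, 0, 0], 0.45],
    [[-1.8, 17, 0], [0, 0, 0], 0.45],
    [[-1.8, 18.2, 0], [0, 0, 0], 0.45],
    [[-1.8, 18.2, -3], [0, 0, 0], 0.45],
    [[-1.8, 18.2, -6], [0, 0, 0], 0.45],
    [[-1.8, 18.2, -8], [0, 0, 0], 0.45],
  ],
)

```text
clock: 17.9
position: [0.5128, 0.3297, 0.0862]
ee_rot: [0.012, -3.14, 0.003]
force: [0.3, -1.3, -3.2]
width: 0.692
gripper_force: 30.0
```

Call:
jog_arm(
  rows=[
    [[0, 0, -1], [0, 0, 0], 0.45],
    [[0, 0, -1.7], [0, 0, 0], 0.45],
    [[0, 0, -2], [0, 0, 0], 0.45],
    [[0, 0, -2.2], [0, 0, 0], 0.45],
    [[0, 0, -2.2], [0, 0, 0], 0.45],
    [[0, 0, -2.2], [0, 0, 0], 0.45],
  ],
)

```text
clock: 18.65
position: [0.5132, 0.3316, 0.0657]
ee_rot: [-0.015, 3.141, 0.001]
force: [-0.1, 0.1, -3.4]
width: 0.687
gripper_force: 30.0
```

Call:
jog_arm(
  rows=[
    [[0, 0, 0], [0, 0, 0], 1],
    [[0, 0, 0], [0, 0, 0], 1],
    [[0, 0, 0], [0, 0, 0], 1],
    [[0, 0, 0], [0, 0, 0], 1],
    [[0, 0, 2], [0, 0, 0], 1],
    [[0, 0, 5], [0, 0, 0], 1],
    [[0, 0, 9], [0, 0, 0], 1],
    [[0, 0, 13], [0, 0, 0], 1],
  ],
)

```text
clock: 19.65
position: [0.5129, 0.3314, 0.1965]
ee_rot: [0.015, -3.141, 0.0]
force: [-0.2, 1.1, 0.4]
width: 1.0
gripper_force: 0.0
```

```bash
python3 - <<'E'
from h import *
d=grab('top','t2.png');W=cloud(d);P=W.reshape(-1,3)
def c(x,y,r,z0,z1,n):
    p=P[(np.hypot(P[:,0]-x,P[:,1]-y)<r)&(P[:,2]>z0)&(P[:,2]<z1)]
    if len(p)<5: print(n,len(p));return
    print(n,len(p),p.mean(0).round(4),np.round(cv2.minAreaRect((p[:,:2]*1000).astype(np.float32))[0],1))
c(.619,.010,.036,.038,.048,'comb');c(.531,-.066,.03,.048,.058,'tiny');c(.546,.097,.03,.025,.034,'tin')
d=grab('scene','s2.png');P=cloud(d).reshape(-1,3)
c(.619,.010,.036,.038,.048,'comb S')
E
```

```text
comb 482 [0.6187 0.0101 0.044 ] [618.8  10.1]
tiny 229 [ 0.5338 -0.0655  0.0527] [533.2 -65.5]
tin 306 [0.5481 0.0964 0.0296] [549.2  96.1]
comb S 481 [0.6188 0.0102 0.0441] [618.4  12. ]
```

View pics/s2.png

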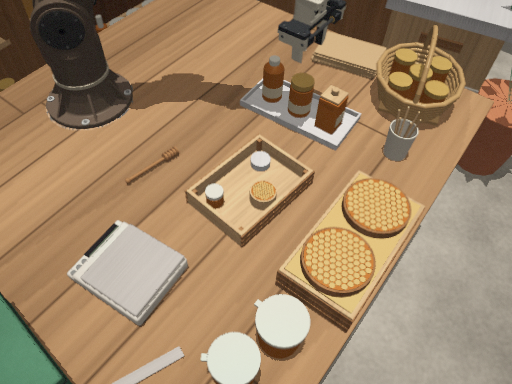

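All three stand upright on the tray, at (273,80), (301,95) and (331,108). The comb is free at (263,192) and the bystanders haven't moved.

Call:
jog_arm(
  rows=[
    [[1, -3.5, 0], [0, 0, -2], 1],
    [[2.5, -8, 0], [0, 0, -4], 1],
    [[4, -12.5, 0], [0, 0, -6.2], 1],
    [[5.5, -17, 0], [0, 0, -6.2], 1],
    [[7, -21.5, 0], [0, 0, -6.2], 1],
    [[8.5, -26, 0], [0, 0, -6.2], 1],
    [[10, -30, 0], [0, 0, -6.2], 1],
    [[10.6, -32.1, -2], [0, 0, -6.2], 1],
  ],
)

```text
clock: 20.75
position: [0.6205, 0.0072, 0.1759]
ee_rot: [0.16, 3.135, -0.001]
force: [0.5, -0.2, -0.9]
width: 1.0
gripper_force: 0.0
```

Call:
jog_arm(
  rows=[
    [[0, 0, -3], [0, 0, 0], 1],
    [[0, 0, -7], [0, 0, 0], 1],
    [[0, 0, -11], [0, 0, 0], 1],
    [[0, 0, -14], [0, 0, 0], 1],
    [[0, 0, -15], [0, 0, 0], 1],
    [[0, 0, -15.5], [0, 0, 0], 1],
    [[0, 0, -15.5], [0, 0, 0], 1],
  ],
)

```text
clock: 21.62
position: [0.6196, 0.0105, 0.021]
ee_rot: [0.155, 3.137, 0.0]
force: [0.0, -0.1, 0.0]
width: 1.0
gripper_force: 0.0
```

Call:
jog_arm(
  rows=[
    [[0, 0, -0.5], [0, 0, 0], 1],
    [[0, 0, -0.8], [0, 0, 0], 1],
    [[0, 0, -0.8], [0, 0, 0], 0.45],
    [[0, 0, -0.8], [0, 0, 0], 0.45],
    [[0, 0, -0.8], [0, 0, 0], 0.45],
    [[0, 0, -0.8], [0, 0, 0], 0.45],
    [[0, 0, -0.8], [0, 0, 0], 0.45],
    [[0, 0, -0.8], [0, 0, 0], 0.45],
  ],
  newtons=20,
)

```text
clock: 22.62
position: [0.6192, 0.0106, 0.0124]
ee_rot: [0.155, 3.138, 0.0]
force: [-0.3, -0.4, 2.8]
width: 0.693
gripper_force: 20.0
```

Call:
jog_arm(
  rows=[
    [[0, 0, 2], [0, 0, 0], 0.45],
    [[0, 0, 6], [0, 0, 0], 0.45],
    [[0, 0, 10], [0, 0, 0], 0.45],
    [[-1, -3, 12], [0, 0, 0], 0.45],
    [[-2, -7.5, 12], [0, 0, 0], 0.45],
    [[-4, -12, 12], [0, 0, 0], 0.45],
    [[-5, -16.5, 12], [0, 0, 0], 0.45],
    [[-6.5, -21, 12], [0, 0, 0], 0.45],
  ],
)

```text
clock: 23.62
position: [0.5538, -0.2011, 0.1337]
ee_rot: [0.155, 3.136, -0.0]
force: [0.1, -0.0, -1.0]
width: 0.687
gripper_force: 20.0
```

Call:
jog_arm(
  rows=[
    [[-1, -4, 0], [0, 0, 0], 0.45],
    [[-2, -8, 0], [0, 0, 0], 0.45],
    [[-2.6, -11, 0], [0, 0, 0], 0.45],
    [[-2.6, -11.8, 0], [0, 0, 0], 0.45],
    [[-2.6, -11.8, -2], [0, 0, 0], 0.45],
    [[-2.6, -11.8, -5], [0, 0, 0], 0.45],
    [[-2.6, -11.8, -6], [0, 0, 0], 0.45],
    [[-2.6, -11.8, -6], [0, 0, 0], 0.45],
  ],
)

```text
clock: 24.62
position: [0.5281, -0.3168, 0.0724]
ee_rot: [-0.154, -3.137, -0.001]
force: [0.1, -0.7, -0.7]
width: 0.694
gripper_force: 20.0
```

Call:
jog_arm(
  rows=[
    [[0, 0, -0.6], [0, 0, 0], 0.45],
    [[0, 0, -1], [0, 0, 0], 0.45],
    [[0, 0, -1.25], [0, 0, 0], 0.45],
    [[0, 0, -1.25], [0, 0, 0], 0.45],
    [[0, 0, -1.25], [0, 0, 0], 0.45],
  ],
)

```text
clock: 25.25
position: [0.5281, -0.3176, 0.0599]
ee_rot: [0.156, 3.138, -0.0]
force: [-0.5, 0.4, -0.9]
width: 0.693
gripper_force: 20.0
```

Call:
jog_arm(
  rows=[
    [[0, 0, 0], [0, 0, 0], 1],
    [[0, 0, 0], [0, 0, 0], 1],
    [[0, 0, 0], [0, 0, 0], 1],
    [[0, 0, 0], [0, 0, 0], 1],
    [[0, 0, 2], [0, 0, 0], 1],
    [[0, 0, 6], [0, 0, 0], 1],
    [[0, 0, 10], [0, 0, 0], 1],
    [[0, 0, 14], [0, 0, 0], 1],
  ],
)

```text
clock: 26.25
position: [0.5279, -0.3175, 0.2011]
ee_rot: [-0.156, -3.138, -0.0]
force: [0.3, -0.1, -0.3]
width: 0.997
gripper_force: 0.0
```

Call:
jog_arm(
  rows=[
    [[0, 5, 0], [0, 0, 2], 1],
    [[0, 10, 0], [0, 0, 4], 1],
    [[0, 15, 0], [0, 0, 6.3], 1],
    [[0, 20, 0], [0, 0, 6.3], 1],
    [[0, 20, 0], [0, 0, 6.3], 1],
  ],
)

```text
clock: 26.88
position: [0.5283, -0.1126, 0.1997]
ee_rot: [0.028, -3.141, -0.004]
force: [0.9, -0.9, 0.4]
width: 1.003
gripper_force: 0.0
```

```bash
python3 - <<'E'
from h import *
for n in('top','scene'):
    d=grab(n,n+'3.png');P=cloud(d).reshape(-1,3)
    def c(x,y,rx,z0,z1,nm):
        p=P[(abs(P[:,0]-x)<rx)&(abs(P[:,1]-y)<rx)&(P[:,2]>z0)&(P[:,2]<z1)]
        r=cv2.minAreaRect((p[:,:2]*1000).astype(np.float32));print(n,nm,len(p),p.mean(0).round(4),np.round(r[0],1),np.round(r[1],1))
    c(.528,-.3175,.05,.083,.097,'comb');c(.528,-.3175,.1,.048,.06,'pan')
    c(.513,.332,.03,.1,.13,'round');c(.608,.332,.03,.112,.122,'sq');c(.418,.332,.03,.13,.145,'cap')
E
```

```text
top comb 0 [nan nan nan] [0. 0.] [0. 0.]
top pan 0 [nan nan nan] [0. 0.] [0. 0.]
top round 546 [0.5125 0.3287 0.1137] [512.4 330.3] [56.4 58.3]
top sq 451 [0.6084 0.3282 0.1162] [609.9 329.7] [55.1 53.4]
top cap 151 [0.4172 0.3295 0.1372] [417.2 330.5] [29.2 26.9]
scene comb 786 [ 0.5284 -0.3174  0.0917] [ 526.4 -316. ] [62.6 64.7]
scene pan 4076 [ 0.5336 -0.3214  0.0553] [ 526.6 -316. ] [152.9 157.6]
scene round 353 [0.5147 0.327  0.1138] [512.6 331.2] [58.7 58.3]
scene sq 254 [0.6105 0.3272 0.1174] [608.9 332.2] [53.7 53.6]
scene cap 92 [0.4175 0.3304 0.1383] [416.2 332.3] [28.4 29.5]<stdin>:6: RuntimeWarning: Mean of empty slice.
  ret = um.true_divide(
```

View pics/top3.png

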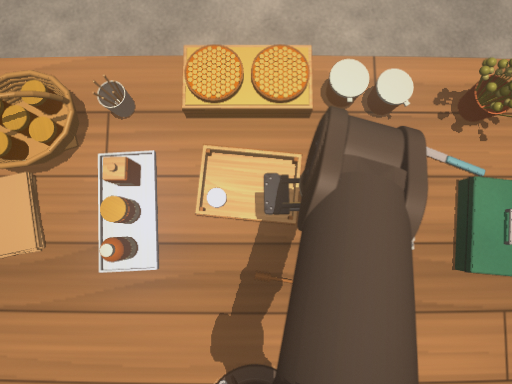

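The comb sits in the middle of the pan: the scene camera puts it within 2 mm of centre. In the top view the three containers stand on the tray at (118,170), (114,209) and (112,249). Next I put the round jar back.

Call:
jog_arm(
  rows=[
    [[0, 4, 0], [0, 0, -0.5], 1],
    [[0, 9, 0], [0, 0, -0.5], 1],
    [[0, 14, 0], [0, 0, -0.5], 1],
    [[-0.5, 19, 0], [0, 0, -0.5], 1],
    [[-1, 24, 0], [0, 0, -0.5], 1],
    [[-1.5, 29, 0], [0, 0, -0.5], 1],
    [[-1.5, 33, 0], [0, 0, -0.5], 1],
    [[-1.5, 35, 0], [0, 0, -0.5], 1],
  ],
)

```text
clock: 27.98
position: [0.5135, 0.2334, 0.1997]
ee_rot: [-0.004, 3.141, -0.0]
force: [1.0, -0.9, -0.6]
width: 0.997
gripper_force: 0.0
```

Call:
jog_arm(
  rows=[
    [[0, 4, 0], [0, 0, 0], 1],
    [[0, 8, 0], [0, 0, 0], 1],
    [[0, 9.9, 0], [0, 0, 0], 1],
    [[0, 9.9, 0], [0, 0, 0], 1],
    [[0, 9.9, 0], [0, 0, 0], 1],
  ],
)

```text
clock: 28.6
position: [0.5139, 0.3289, 0.1998]
ee_rot: [0.001, 3.141, -0.002]
force: [0.4, -0.3, 0.1]
width: 1.0
gripper_force: 0.0
```

Call:
jog_arm(
  rows=[
    [[0, 0.2, -3], [0, 0, 0], 1],
    [[0, 0.2, -6.5], [0, 0, 0], 1],
    [[0, 0.2, -10], [0, 0, 0], 1],
    [[0, 0.2, -12.5], [0, 0, 0], 1],
    [[0, 0.2, -13.4], [0, 0, 0], 1],
    [[0, 0.2, -13.4], [0, 0, 0], 1],
    [[0, 0.2, -13.4], [0, 0, 0], 1],
  ],
  newtons=30,
)

```text
clock: 29.48
position: [0.5139, 0.3335, 0.0671]
ee_rot: [-0.003, 3.14, 0.002]
force: [-0.3, -0.6, 0.2]
width: 1.001
gripper_force: 0.0
```

Call:
jog_arm(
  rows=[
    [[0, 0, 0], [0, 0, 0], 0.45],
    [[0, 0, 0], [0, 0, 0], 0.45],
    [[0, 0, 0], [0, 0, 0], 0.45],
    [[0, 0, 0], [0, 0, 0], 0.45],
    [[0, 0, 0], [0, 0, 0], 0.45],
    [[0, 0, 0], [0, 0, 0], 0.45],
  ],
)

```text
clock: 30.22
position: [0.5132, 0.3333, 0.066]
ee_rot: [-0.003, 3.141, -0.0]
force: [-1.1, -2.8, 4.7]
width: 0.692
gripper_force: 30.0
```

Call:
jog_arm(
  rows=[
    [[0, 0, 1.5], [0, 0, 0], 0.45],
    [[0, 0, 5], [0, 0, 0], 0.45],
    [[0, 0, 9], [0, 0, 0], 0.45],
    [[1, -3, 10], [0, 0, 0], 0.45],
    [[2, -7.5, 10], [0, 0, 0], 0.45],
    [[4, -12, 10], [0, 0, 0], 0.45],
    [[6, -16.5, 10], [0, 0, 0], 0.45],
    [[8, -21, 10], [0, 0, 0], 0.45],
  ],
)

```text
clock: 31.22
position: [0.5934, 0.1225, 0.1664]
ee_rot: [-0.004, 3.141, 0.001]
force: [0.9, 0.0, -4.5]
width: 0.69
gripper_force: 30.0
```

Call:
jog_arm(
  rows=[
    [[1, -4.5, 0], [0, 0, 0], 0.45],
    [[1.8, -9, 0], [0, 0, 0], 0.45],
    [[1.8, -13.5, 0], [0, 0, 0], 0.45],
    [[1.8, -17.5, 0], [0, 0, 0], 0.45],
    [[1.8, -18.4, 0], [0, 0, 0], 0.45],
    [[1.8, -18.4, -2], [0, 0, 0], 0.45],
    [[1.8, -18.4, -3], [0, 0, 0], 0.45],
    [[1.8, -18.4, -3], [0, 0, 0], 0.45],
  ],
)

```text
clock: 32.22
position: [0.6105, -0.0595, 0.1352]
ee_rot: [0.005, -3.14, -0.001]
force: [-0.7, -0.4, -3.1]
width: 0.693
gripper_force: 30.0
```

Call:
jog_arm(
  rows=[
    [[0, 0, -2], [0, 0, 0], 0.45],
    [[0, 0, -4], [0, 0, 0], 0.45],
    [[0, 0, -5.5], [0, 0, 0], 0.45],
    [[0, 0, -6.2], [0, 0, 0], 0.45],
    [[0, 0, -6.6], [0, 0, 0], 0.45],
    [[0, 0, -6.6], [0, 0, 0], 0.45],
    [[0, 0, -6.6], [0, 0, 0], 0.45],
  ],
)

```text
clock: 33.1
position: [0.6115, -0.0606, 0.0704]
ee_rot: [-0.003, 3.141, 0.0]
force: [-1.3, -0.5, -3.8]
width: 0.692
gripper_force: 30.0
```

Call:
jog_arm(
  rows=[
    [[0, 0, -0.1], [0, 0, 0], 0.45],
    [[0, 0, -0.2], [0, 0, 0], 0.45],
    [[0, 0, -0.2], [0, 0, 0], 0.45],
  ],
)

```text
clock: 33.48
position: [0.6115, -0.0606, 0.0689]
ee_rot: [-0.003, 3.14, 0.0]
force: [-3.1, -0.6, 6.7]
width: 0.69
gripper_force: 30.0
```

Call:
jog_arm(
  rows=[
    [[0, 0, 0], [0, 0, 0], 1],
    [[0, 0, 0], [0, 0, 0], 1],
    [[0, 0, 0], [0, 0, 0], 1],
    [[0, 0, 0], [0, 0, 0], 1],
    [[0, 0, 2], [0, 0, 0], 1],
    [[0, 0, 5], [0, 0, 0], 1],
    [[0, 0, 9], [0, 0, 0], 1],
    [[0, 0, 13], [0, 0, 0], 1],
  ],
)

```text
clock: 34.48
position: [0.6109, -0.0605, 0.1989]
ee_rot: [0.004, -3.141, 0.0]
force: [0.4, 0.1, -0.1]
width: 1.002
gripper_force: 0.0
```

Call:
jog_arm(
  rows=[
    [[0, 4, 0], [0, 0, 0.5], 1],
    [[0, 9, 0], [0, 0, 0.5], 1],
    [[0, 14, 0], [0, 0, 0.5], 1],
    [[-0.2, 19, 0], [0, 0, 0.5], 1],
    [[-0.3, 24, 0], [0, 0, 0.5], 1],
    [[-0.3, 29, 0], [0, 0, 0.5], 1],
    [[-0.3, 33, 0], [0, 0, 0.5], 1],
    [[-0.3, 36, 0], [0, 0, 0.5], 1],
  ],
)

```text
clock: 35.48
position: [0.6074, 0.302, 0.1975]
ee_rot: [0.02, -3.141, -0.001]
force: [0.7, 0.1, -0.4]
width: 1.002
gripper_force: 0.0
```

Call:
jog_arm(
  rows=[
    [[0, 2, 0], [0, 0, 0], 1],
    [[0, 3.2, 0], [0, 0, 0], 1],
    [[0, 3.2, 0], [0, 0, 0], 1],
    [[0, 3.2, 0], [0, 0, 0], 1],
  ],
)

```text
clock: 35.98
position: [0.6086, 0.3298, 0.1979]
ee_rot: [-0.015, 3.141, -0.001]
force: [-0.3, 0.2, -0.5]
width: 1.0
gripper_force: 0.0
```

Call:
jog_arm(
  rows=[
    [[0, 0.2, -3], [0, 0, 0], 1],
    [[0, 0.2, -6.5], [0, 0, 0], 1],
    [[0, 0.2, -9.5], [0, 0, 0], 1],
    [[0, 0.2, -11.5], [0, 0, 0], 1],
    [[0, 0.2, -12.5], [0, 0, 0], 1],
    [[0, 0.2, -12.5], [0, 0, 0], 1],
    [[0, 0.2, -12.5], [0, 0, 0], 1],
  ],
)

```text
clock: 36.85
position: [0.6088, 0.3338, 0.074]
ee_rot: [-0.017, 3.14, 0.001]
force: [-0.0, 0.2, 1.3]
width: 0.998
gripper_force: 0.0
```

Call:
jog_arm(
  rows=[
    [[0, 0, 0], [0, 0, 0], 0.4],
    [[0, 0, 0], [0, 0, 0], 0.4],
    [[0, 0, 0], [0, 0, 0], 0.4],
    [[0, 0, 0], [0, 0, 0], 0.4],
    [[0, 0, 0], [0, 0, 0], 0.4],
    [[0, 0, 0], [0, 0, 0], 0.4],
  ],
)

```text
clock: 37.6
position: [0.6081, 0.3334, 0.0729]
ee_rot: [-0.017, 3.141, 0.0]
force: [0.7, -0.5, 0.9]
width: 0.631
gripper_force: 30.0
```

Call:
jog_arm(
  rows=[
    [[0, 0, 1.5], [0, 0, 0], 0.4],
    [[0, 0, 5], [0, 0, 0], 0.4],
    [[0, 0, 9], [0, 0, 0], 0.4],
    [[0, -3, 10], [0, 0, 0], 0.4],
    [[0, -7.5, 10], [0, 0, 0], 0.4],
    [[0.5, -12, 10], [0, 0, 0], 0.4],
    [[1, -16.5, 10], [0, 0, 0], 0.4],
    [[1.8, -21, 10], [0, 0, 0], 0.4],
  ],
)

```text
clock: 38.6
position: [0.6253, 0.121, 0.1728]
ee_rot: [0.016, -3.14, 0.001]
force: [1.1, 0.0, -5.0]
width: 0.63
gripper_force: 30.0
```

Call:
jog_arm(
  rows=[
    [[0, -3, 0], [0, 0, 0], 0.4],
    [[0, -4.1, 0], [0, 0, 0], 0.4],
    [[0, -4.1, -2], [0, 0, 0], 0.4],
    [[0, -4.1, -4], [0, 0, 0], 0.4],
    [[0, -4.1, -7], [0, 0, 0], 0.4],
    [[0, -4.1, -8.5], [0, 0, 0], 0.4],
    [[0, -4.1, -9], [0, 0, 0], 0.4],
    [[0, -4.1, -9], [0, 0, 0], 0.4],
  ],
)

```text
clock: 39.6
position: [0.6263, 0.0827, 0.0832]
ee_rot: [-0.018, 3.141, 0.0]
force: [-0.3, -0.5, -4.7]
width: 0.628
gripper_force: 30.0
```

Call:
jog_arm(
  rows=[
    [[0, 0, -0.3], [0, 0, 0], 0.4],
    [[0, 0, -0.5], [0, 0, 0], 0.4],
    [[0, 0, -0.7], [0, 0, 0], 0.4],
    [[0, 0, -0.7], [0, 0, 0], 0.4],
  ],
)

```text
clock: 40.1
position: [0.6262, 0.0825, 0.0759]
ee_rot: [-0.017, 3.141, 0.0]
force: [-0.1, -0.1, -4.7]
width: 0.631
gripper_force: 30.0
```

Call:
jog_arm(
  rows=[
    [[0, 0, 0], [0, 0, 0], 1],
    [[0, 0, 0], [0, 0, 0], 1],
    [[0, 0, 0], [0, 0, 0], 1],
    [[0, 0, 0], [0, 0, 0], 1],
    [[0, 0, 2], [0, 0, 0], 1],
    [[0, 0, 5], [0, 0, 0], 1],
    [[0, 0, 9], [0, 0, 0], 1],
    [[0, 0, 13], [0, 0, 0], 1],
  ],
)

```text
clock: 41.1
position: [0.6259, 0.0825, 0.207]
ee_rot: [0.017, -3.141, 0.0]
force: [1.2, 0.7, -0.6]
width: 0.999
gripper_force: 0.0
```

Call:
jog_arm(
  rows=[
    [[-3, 3.5, 0], [0, 0, -0.5], 1],
    [[-6.5, 7.5, 0], [0, 0, -0.5], 1],
    [[-10, 11.5, 0], [0, 0, -0.5], 1],
    [[-13.5, 15.5, 0], [0, 0, -0.5], 1],
    [[-17, 19.5, 0], [0, 0, -0.5], 1],
    [[-20.8, 24.9, 0], [0, 0, -0.5], 1],
    [[-20.8, 24.9, 0], [0, 0, -0.5], 1],
    [[-20.8, 24.9, 0], [0, 0, -0.5], 1],
  ],
)

```text
clock: 42.1
position: [0.418, 0.3315, 0.2059]
ee_rot: [-0.005, 3.141, -0.0]
force: [0.6, -0.7, 0.4]
width: 0.999
gripper_force: 0.0
```

Now the bottle, whose pose on the tray was z ≈ 0.079.

Call:
jog_arm(
  rows=[
    [[0, 0, -3], [0, 0, 0], 1],
    [[0, 0, -6.5], [0, 0, 0], 1],
    [[0, 0, -9.5], [0, 0, 0], 1],
    [[0, 0, -11.7], [0, 0, 0], 1],
    [[0, 0, -12.7], [0, 0, 0], 1],
    [[0, 0, -12.7], [0, 0, 0], 1],
  ],
)

```text
clock: 42.85
position: [0.4187, 0.3305, 0.0786]
ee_rot: [0.001, -3.141, 0.001]
force: [0.5, 1.0, 0.3]
width: 0.998
gripper_force: 0.0
```

Call:
jog_arm(
  rows=[
    [[0, 0, 0], [0, 0, 0], 0.4],
    [[0, 0, 0], [0, 0, 0], 0.4],
    [[0, 0, 0], [0, 0, 0], 0.4],
    [[0, 0, 0], [0, 0, 0], 0.4],
    [[0, 0, 0], [0, 0, 0], 0.4],
    [[0, 0, 0], [0, 0, 0], 0.4],
  ],
)

```text
clock: 43.6
position: [0.4182, 0.3319, 0.0791]
ee_rot: [-0.004, 3.141, 0.001]
force: [-0.4, 1.2, 3.8]
width: 0.629
gripper_force: 30.0
```

Call:
jog_arm(
  rows=[
    [[0, 0, 1.5], [0, 0, 0], 0.4],
    [[0, 0, 5], [0, 0, 0], 0.4],
    [[0, 0, 9], [0, 0, 0], 0.4],
    [[1, -3, 12], [0, 0, 0], 0.4],
    [[2.5, -7.5, 12], [0, 0, 0], 0.4],
    [[4.5, -12, 12], [0, 0, 0], 0.4],
    [[6.5, -16.5, 12], [0, 0, 0], 0.4],
    [[8.5, -21, 12], [0, 0, 0], 0.4],
  ],
)

```text
clock: 44.6
position: [0.503, 0.1197, 0.1994]
ee_rot: [0.003, -3.141, -0.0]
force: [0.4, 0.2, -3.7]
width: 0.627
gripper_force: 30.0
```

Call:
jog_arm(
  rows=[
    [[2, -5, 0], [0, 0, 0], 0.4],
    [[4, -9.5, 0], [0, 0, 0], 0.4],
    [[4.4, -10.6, 0], [0, 0, 0], 0.4],
    [[4.4, -10.6, -2], [0, 0, 0], 0.4],
    [[4.4, -10.6, -5], [0, 0, 0], 0.4],
    [[4.4, -10.6, -8], [0, 0, 0], 0.4],
    [[4.4, -10.6, -9.5], [0, 0, 0], 0.4],
    [[4.4, -10.6, -9.5], [0, 0, 0], 0.4],
  ],
)

```text
clock: 45.6
position: [0.5463, 0.0159, 0.1034]
ee_rot: [0.004, -3.14, 0.0]
force: [-0.8, 0.4, -3.2]
width: 0.626
gripper_force: 30.0
```

Call:
jog_arm(
  rows=[
    [[0, 0, -1], [0, 0, 0], 0.4],
    [[0, 0, -1.6], [0, 0, 0], 0.4],
    [[0, 0, -2], [0, 0, 0], 0.4],
    [[0, 0, -2.15], [0, 0, 0], 0.4],
    [[0, 0, -2.15], [0, 0, 0], 0.4],
    [[0, 0, -2.15], [0, 0, 0], 0.4],
  ],
)

```text
clock: 46.35
position: [0.5472, 0.0155, 0.0825]
ee_rot: [-0.004, 3.141, 0.0]
force: [-0.7, 0.3, -2.9]
width: 0.628
gripper_force: 30.0
```

Call:
jog_arm(
  rows=[
    [[0, 0, 0], [0, 0, 0], 1],
    [[0, 0, 0], [0, 0, 0], 1],
    [[0, 0, 0], [0, 0, 0], 1],
    [[0, 0, 0], [0, 0, 0], 1],
    [[0, 0, 2], [0, 0, 0], 1],
    [[0, 0, 5], [0, 0, 0], 1],
    [[0, 0, 9], [0, 0, 0], 1],
    [[0, 0, 13], [0, 0, 0], 1],
  ],
)

```text
clock: 47.35
position: [0.5468, 0.0154, 0.2135]
ee_rot: [0.003, -3.141, 0.0]
force: [-0.2, 0.4, 0.5]
width: 0.997
gripper_force: 0.0
```

Call:
jog_arm(
  rows=[
    [[-3, 4, 1], [0, 0, 0], 1],
    [[-6, 8, 2], [0, 0, 0], 1],
    [[-9, 13, 2], [0, 0, 0], 1],
    [[-12, 18, 2], [0, 0, 0], 1],
    [[-15, 23, 2], [0, 0, 0], 1],
    [[-18, 28, 2], [0, 0, 0], 1],
    [[-18, 28, 2], [0, 0, 0], 1],
  ],
)

```text
clock: 48.22
position: [0.3642, 0.2996, 0.2323]
ee_rot: [0.016, -3.141, -0.002]
force: [0.5, -0.3, 0.1]
width: 1.001
gripper_force: 0.0
```

```bash
python3 - <<'E'
from h import *
for n in('top','scene'):
    d=grab(n,n+'4.png');P=cloud(d).reshape(-1,3)
    def c(x,y,rx,z0,z1,nm):
        p=P[(abs(P[:,0]-x)<rx)&(abs(P[:,1]-y)<rx)&(P[:,2]>z0)&(P[:,2]<z1)]
        r=cv2.minAreaRect((p[:,:2]*1000).astype(np.float32));print(n,nm,len(p),p.mean(0).round(4),np.round(r[0],1))
    c(.611,-.061,.04,.108,.13,'round');c(.547,.0155,.03,.135,.15,'cap');c(.626,.081,.04,.113,.126,'sq')
    c(.528,-.3175,.05,.083,.097,'comb');c(.528,-.3175,.1,.046,.062,'pan');c(.533,-.066,.026,.047,.058,'tiny');c(.548,.096,.028,.025,.034,'tin')
E
```

```text
top round 543 [ 0.6104 -0.0626  0.1178] [611.1 -62.7]
top cap 135 [0.5468 0.0145 0.1416] [547.   14.9]
top sq 462 [0.6254 0.0788 0.1194] [626.4  79.1]
top comb 571 [ 0.5277 -0.3176  0.0915] [ 528.4 -318.1]
top pan 3025 [ 0.5273 -0.3155  0.0551] [ 528.9 -318.1]
top tiny 228 [ 0.5339 -0.0655  0.0529] [533.2 -65.4]
top tin 307 [0.548  0.0963 0.0296] [548.1  96.3]
scene round 586 [ 0.6112 -0.0635  0.1173] [609.8 -61.3]
scene cap 128 [0.5464 0.0145 0.141 ] [545.4  15.6]
scene sq 402 [0.6279 0.0774 0.1196] [625.7  81.5]
scene comb 777 [ 0.5282 -0.3174  0.0917] [ 526.3 -316.4]
scene pan 4099 [ 0.5336 -0.3214  0.0553] [ 527.  -315.7]
scene tiny 238 [ 0.533  -0.0649  0.0526] [531.3 -63.6]
scene tin 223 [0.5467 0.0972 0.0298] [546.9  98.1]
```

View pics/scene4.png

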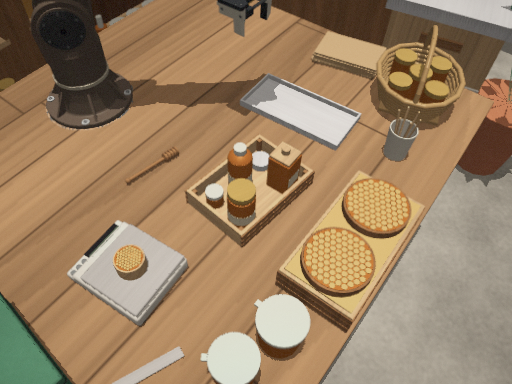

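The containers are back in the crate at (240,160), (241,198) and (285,168), each within about 3 mm of its start. The comb is centred on the pan at (129,261) and the arm is clear.

```bash
python3 -c "
from cell import arm
print(arm.sign_off())"
```

```text
the job is handed in; nothing more can be done
None
```

The job is handed in at about 48 s of the 144 s: the comb round is centred on the scale's pan, and all three containers stand upright within about 3 mm of where they started. The tiny jar and tin did not move. The sign-off returned no verdict.

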